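# Load the adapter tester and start the test

### The job

Test the black mains adapter that lies on the cart: slide the tester's clear cover open, lower the adapter flat into the nest in the well (do not drop it) and let go, then slide the cover fully shut over it. With the cover shut, turn the black range dial until its pointer rests in the click position at the yellow mark, and only then press the green start button fully down and release it. Leave the other things on the cart where they are.

Things in the scene. Friction and masses are not known exactly. Their poses are not given: they have to be found in the camera images.
- tester: The tester: fixed grey and white console, 290 x 290 mm, 100 mm high. Origin at the centre of its underside, x towards its back (away from the robot), y to its left, z up. On its deck (z = 100 mm) the right-hand part (centre y = -60 mm) has the well under the sliding cover; the left-hand part (y = 30 to 140 mm) is the dark panel with the dial and, 115 mm in front of it, the start button.
- nest (a point): Centre of the nest's flat floor, 41 mm below the deck; axes as the tester's. The well is 124 mm (x) by 140 mm (y). Grey guides, 8 mm high plus a flared lead-in to 13 mm, leave a pocket of 56 (x) by 121 mm (y). The long sides have guides only beyond 37 mm off centre, so fingers fit at their middle, with 37 mm of room beside the adapter.
- cover (a joint): Travel in m of the clear flat cover (142 x 150 x 5 mm, yellow edges, top face 6 mm above the deck) along the tester's x: 0 = fully shut over the well, 0.135 = fully open, slid to the back. About 1 to 3 N of friction; it stays where it is left.
- cover_grip (a point): Centre of the black handle bar across the cover near its front edge: bar 80 mm along y, 12 mm wide (x), its top 35 mm above the deck; 15 mm of free space under the middle of the bar. Grip across x, from above. Axes as the tester's; it moves with the cover.
- adapter: Black mains adapter, a loose box 50 mm (its x) by 115 mm (its y) by 33 mm high, 0.28 kg, with a pale label on top. Origin at the centre of its underside, z up. Either end may go either way in the nest.
- dial (a joint): Angle of the range dial in rad, growing clockwise seen from above. A spring detent clicks it into five positions 25 degrees apart: 0 = white mark, 0.436 = yellow, 0.873 = green, 1.309 = blue, 1.745 = red. About 0.2 N m is needed to leave a click position; let go, it settles into the nearest one.
- dial_grip (a point): On the dial's vertical axis, 22 mm above the deck. The grip is a bar 46 mm long, 13 mm wide with vertical sides, from 5 to 32 mm above the deck, on a round skirt of 26 mm radius. x points along the bar to the pointer end (nose with a white line), z up; it turns with the dial.
- mark_yellow (a point): Yellow mark (13 x 7.5 mm) on the dial's scale, second from the left seen from the robot, 39.5 mm from the dial's axis.
- start (a joint): Travel of the green start button in metres: 0 = out, 0.006 = fully down; a spring returns it, about 5 N when fully down.
- start_top (a point): Centre of the top of the green button (30 mm across, in a black collar), about 18 mm above the deck when out; pressed straight down.
- spool: Solder spool standing on end, white with a blue rim, 51 mm across, 46 mm high, a bystander; origin under its centre.
- tape_roll: White tape roll lying flat, 86 x 95 x 51 mm, a bystander; origin under its centre.

How it is judged (in metres and radians):
On the way, in this order (a step that is already met when the one before it is completed fails the run):
1. the adapter lies flat in the nest and is let go (x of adapter in the frame of nest between -0.005 and 0.005 m and y of adapter in the frame of nest between -0.006 and 0.006 m and z of adapter in the frame of nest below 0.004 m and angle between the y axis of adapter and the y axis of nest, either way round below 0.1 rad and angle between adapter's own z axis and vertical below 0.08 rad and contact force between the fingers and adapter below 0.3 N), for 0.2 s.
2. the cover is slid fully shut over the adapter (value of joint cover below 0.006 m and x of adapter in the frame of nest between -0.005 and 0.005 m and y of adapter in the frame of nest between -0.006 and 0.006 m and z of adapter in the frame of nest below 0.004 m and angle between the y axis of adapter and the y axis of nest, either way round below 0.1 rad and angle between adapter's own z axis and vertical below 0.08 rad), for 0.1 s.
3. with the cover shut, the dial is turned to the yellow mark (value of joint cover below 0.006 m and value of joint dial between 0.336332 and 0.536332 rad), for 0.3 s.
4. the start button is pressed fully down (all of step 3 and value of joint start above 0.0045 m), for 0.05 s.
At the end, for the whole second after the job is handed in: The adapter rests flat in the nest (within 5 mm across, 6 mm along, 0.1 rad, not more than 4 mm high), the cover is shut to within 6 mm, the dial rests within 0.1 rad of its yellow click position (0.436 rad), the start button has been pressed at least 4.5 mm and is out again (under 1.5 mm) (all of step 1 and all of step 3 and value of joint start below 0.0015 m and linear speed of adapter below 0.02 m/s); the robot touches nothing.
It fails at once if start is pressed (over 3 mm) while the cover is not shut or the dial is not at the yellow mark (value of joint start above 0.003 m and not (value of joint cover below 0.01 m and value of joint dial between 0.236332 and 0.636332 rad)).
It fails at once if the adapter is let go more than 25 mm above the nest (horizontal distance between adapter and nest below 0.08 m and z of adapter in the frame of nest above 0.025 m and contact force between the fingers and adapter below 0.02 N and contact force between adapter and tester below 0.02 N).
It fails at once if a bystander (solder spool or tape roll) is moved by more than 30 mm (distance of any of spool, tape_roll from where it was at the start of the episode above 0.03 m).
It also fails if it takes over 72 s, if anything falls off the work surface, if the arm or the gripper's body presses on something with over 40 N, if the wrist force passes 120 N, or if a joint passes its speed limit or range.

### The arm

A 6-joint arm with a two-finger parallel gripper is mounted at the origin on a cart in front of the work surface, level with it; the furniture and walls round the work are solid. World frame = base frame: x ahead of the robot, y to its left, z up, the work surface at z = 0. Lengths are in m, angles in degrees, forces in N, time in s.
With the tool pointing down it reaches from about 0.375 to 0.9 m from the base axis. Payload 3.1 kg.
Tool frame: the origin (TCP) lies midway between the tips of the shut fingers; the grasp point (between the pads) lies 19 mm behind it; z points along the fingers, y is the line along which they close (so a half turn about z gives the same grasp; the last joint's range is limited). The gripper opens to 85 mm and grips with 20 to 120 N. Pads are 22 mm wide; open, the fingers measure 114 mm over their backs; the gripper's body (76 mm by 85 mm) begins 54 mm behind the grasp point. The pads swing forward as they close: fully open they stand 13 mm farther back than shut.
Start: joints at [60.247, 30.224, 82.088, -0, 67.689, -10.227], TCP at [0.209, 0.589, 0.231] pointing down, gripper open.
Joint ranges: [-176.69, 176.69], [-43.24, 126.21], [12.49, 139.97], [-82, 262], [0, 151.66], [-163.58, 163.58]. Speed limits (degrees/s): [159.86, 159.86, 180, 180, 180, 180].

### API

Orientations are given as [roll, pitch, yaw] about the fixed x, y, z axes, in that order (R = Rz(yaw) Ry(pitch) Rx(roll)).
In Python, from plant import r, cams, sign_off gives the robot as it stands. The module is installed in compiled form; this text tells all that it offers.
- The arm moves only by the tool servo_tool, never from a script. Its argument "deltas" is a list that holds one entry, the list of rows, each a list of 7 numbers: the shift along the tool's x, y, z in units of 0.12 m (1.0 is 0.12 m), then the turn, a rotation vector about the tool's x, y, z in units of pi/2 rad (1.0 is pi/2 rad), then the closure, from 0 (fully open) to 1 (shut). In form: [[[tx, ty, tz, wx, wy, wz, gripper], ...]]. A call has 1 to 12 rows; each row is the pose to reach, as a shift and turn from the pose commanded when the call began, along the tool's axes at that moment; what a row does not reach only later rows make up. A row lasts 1/12 s, in which the tool goes at most 41.7 mm and 7.16 degrees, less where a joint would pass 70% of its speed; a pose out of reach is approached as far as the arm can. A call with a number of a shift or a turn outside -1 to 1 is refused whole. A call with a gripper value outside its range is refused whole. The fingers move at their own pace and stop on an object; "grip_force" is the grip in N (left out, the last holds). Time passes only in rows, so rows that repeat a pose let the fingers close. It gives the time, the measured TCP pose, the force, the opening and the grip force at its end, in the units of the state.
- r.get_obs(): the state, without advancing time (a new reading comes with each control period).
- cams.get_image(name): name is "side" or "top"; returns the picture (384x512x3 uint8, red, green, blue); there is no depth.
- cams.get_calibration(name): a dict with "fov_y" (degrees; the focal length in pixels is half the picture's height over the tangent of half this angle, whatever the lens; pixels are square), "cx", "cy" (the principal point, pixels), "R" (3x3) and "t" (3): a world point X has camera coordinates R X + t. Camera axes: x right, y down, z forward; pixel columns grow to the right and rows downward; lengths in m; the calibration is good to about 2 mm. A picture is of the moment at which its call begins. get_calibration takes no time and is no camera call.
- sign_off(): hands the job in; it is judged then, once.
Trained networks look in the newest picture that a camera, given by its name, has taken for a name from the list of things; names that differ only in an ending like _2 or _b are one class to them, and where a whole thing is asked for, a point or a joint stands for the part that bears it (a point fixed in the world has none). Each returns a list of dicts, best first, with "p" (0 to 1); they miss things now and then, are a little off and sometimes report something else, mostly with a low value. They report only what shows in the picture. A call takes as long as a camera call.
- cams.spot_in(thing, camera): "point" ([x, y, z] in m, in the coordinates of the camera as it stood for that picture, good to about 4 mm: the middle of the surface that is visible of it).
- cams.outline_of(thing, camera): "region" (384x512 bool, what is visible of it).
The state is a dict: "t": time; "joint_positions": joint angles; "joint_vel": joint speeds; "joint_efforts": joint torques, N m; "ee_pos": TCP position; "tool_rot": TCP orientation; "ft_force": force on the tool from outside, world axes, zero at the start; "ft_torque": the same for the moment, N m; "finger_gap": finger opening in m; "finger_force": force on a finger pad.
Only numpy, scipy, OpenCV 4.12 (cv2) and the standard library are available. Lean on these libraries where they do the work, as an engineer would, in place of code of your own. Each camera call takes 0.05 s, during which the arm holds its last target. There are 200 camera calls.

## Working session

There is one attempt and no reset: what is moved stays moved. The work goes in short steps, Python scripts to look and compute and a tool call to move; the robot and the scene stay as the last step left them, time stands still between calls to the robot, and variables do not carry over. Pictures are saved under pics/ and viewed, at most 10 in all, crops included, and the job is handed in when it is done.

Besides the shell and the picture viewer there is one more tool, called as name([rows], argument=value, ...), one row to a line, values as JSON. servo_tool: Moves the arm, as the interface text tells. Its arguments: {"type":"object","properties":{"deltas":{"type":"array"},"grip_force":{"type":"number"}},"required":["deltas"]}

```bash
mkdir -p pics; cat > h.py <<'E'
import numpy as np, cv2
from plant import r, cams, sign_off
def shot(n,f=None):
    im=cams.get_image(n)
    if f: cv2.imwrite('pics/'+f,im[:,:,::-1])
    return im
def K(n):
    c=cams.get_calibration(n); f=192/np.tan(np.radians(c['fov_y'])/2)
    return c,f,np.array(c['R']),np.array(c['t'])
def toworld(n,p):
    c,f,R,t=K(n); return R.T@(np.array(p)-t)
def proj(n,X):
    c,f,R,t=K(n); p=R@np.array(X)+t; return np.array([c['cx']+f*p[0]/p[2],c['cy']+f*p[1]/p[2]])
def onz(n,u,v,z):
    c,f,R,t=K(n); d=R.T@np.array([(u-c['cx'])/f,(v-c['cy'])/f,1]); o=-R.T@t
    return o+d*(z-o[2])/d[2]
def tri(a,b):
    # a,b=(cam,u,v); least-squares midpoint, gap
    L=[]
    for n,u,v in (a,b):
        c,f,R,t=K(n); d=R.T@np.array([(u-c['cx'])/f,(v-c['cy'])/f,1]); L.append((-R.T@t,d/np.linalg.norm(d)))
    A=sum(np.eye(3)-np.outer(d,d) for o,d in L); B=sum((np.eye(3)-np.outer(d,d))@o for o,d in L)
    X=np.linalg.solve(A,B); return X,[np.linalg.norm((np.eye(3)-np.outer(d,d))@(X-o)) for o,d in L]
E
python3 - <<'E'
from h import *
np.set_printoptions(precision=4,suppress=True)
for n in('side','top'):
    shot(n,n+'0.png'); c,f,R,t=K(n); print(n,f,'pos',-R.T@t,'fwd',R[2])
    for th in('tester','nest','cover_grip','adapter','dial_grip','mark_yellow','start_top','spool','tape_roll'):
        for d in cams.spot_in(th,n)[:2]: print(th,round(d['p'],2),toworld(n,d['point']),proj(n,toworld(n,d['point'])))
o=r.get_obs(); print(o['t'],o['ee_pos'],o['tool_rot'],o['finger_gap'],o['ft_force'])
E
```

```text
side 423.058452110112 pos [-0.0013 -1.027   0.9865] fwd [ 0.382   0.6966 -0.6073]
tester 0.58 [ 0.544  -0.1134  0.0923] [271.37   214.0841]
cover_grip 0.77 [ 0.4972 -0.1138  0.1052] [258.8851 215.3955]
adapter 0.94 [ 0.4186 -0.3906  0.0282] [280.5162 301.4984]
adapter 0.37 [0.5896 0.0288 0.1109] [262.9032 183.1566]
dial_grip 0.57 [0.5939 0.0283 0.1092] [264.0299 183.2875]
mark_yellow 0.82 [ 0.5452 -0.1045  0.1033] [270.4258 209.8479]
spool 0.5 [ 0.6711 -0.2918  0.0362] [333.2658 247.7311]
tape_roll 0.94 [0.5738 0.2855 0.033 ] [228.8408 166.7701]
top 364.3946041411525 pos [ 0.454  -0.0484  1.2759] fwd [ 0.1026  0.0002 -0.9947]
tester 0.77 [ 0.5702 -0.0544  0.1047] [264.1081 195.4128]
nest 0.59 [ 0.5699 -0.0523  0.1043] [263.4575 195.5052]
cover_grip 0.85 [ 0.5    -0.1176  0.1078] [283.7392 217.2259]
adapter 0.79 [ 0.4274 -0.3779  0.032 ] [359.2639 240.0028]
adapter 0.24 [0.481  0.029  0.1258] [237.4994 222.8084]
dial_grip 0.54 [0.5907 0.0331 0.1048] [237.0919 188.9507]
mark_yellow 0.6 [ 0.5649 -0.0536  0.1028] [263.8584 197.0811]
start_top 0.55 [0.4783 0.0287 0.1257] [237.5904 223.6715]
spool 0.69 [0.4795 0.0268 0.1238] [238.2381 223.3   ]
spool 0.45 [ 0.6784 -0.2787  0.0511] [330.0299 165.7188]
tape_roll 0.81 [0.5814 0.2999 0.0512] [159.2087 193.0712]
1.0 [0.2088 0.589  0.2313] [-179.9953   -0.0017  160.4713] 0.08549722766603388 [-0.9213 -0.5495  0.4282]
```

```bash
python3 - <<'E'
import cv2
a=cv2.imread('pics/top0.png')[140:300,190:400]; cv2.imwrite('pics/top0c.png',cv2.resize(a,None,fx=3.75,fy=3.75,interpolation=cv2.INTER_CUBIC))
a=cv2.imread('pics/side0.png')[130:340,180:380]; cv2.imwrite('pics/side0c.png',cv2.resize(a,None,fx=2.85,fy=2.85,interpolation=cv2.INTER_CUBIC))
E
```

```text
(no output)
```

View pics/top0c.png

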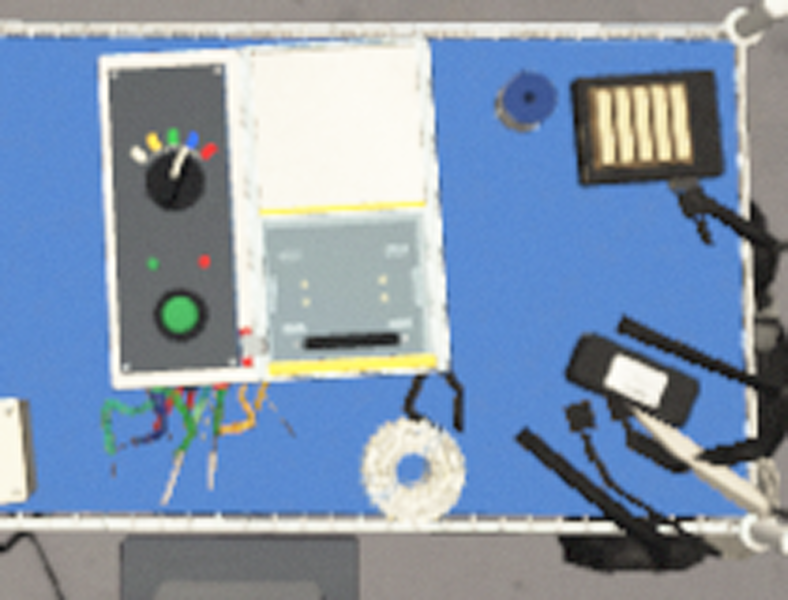

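View pics/side0c.png

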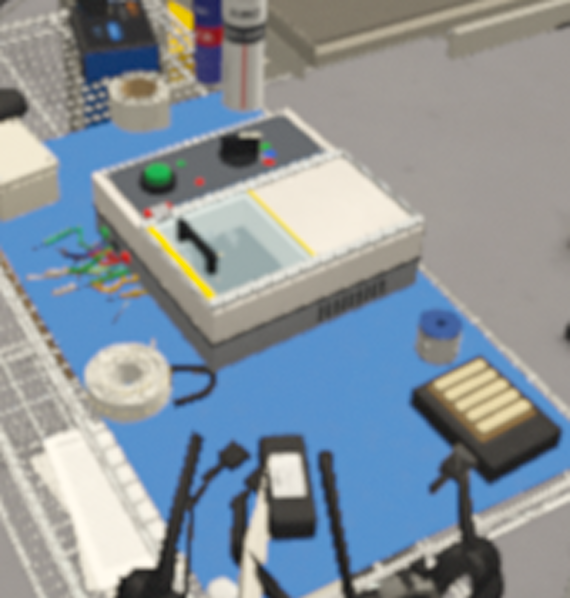

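The top view shows the tester turned slightly, the cover shut with its handle at crop (350,340), the dial pointing near green or blue, and the adapter at crop (635,380). There are black bars on both sides of the adapter. I'll measure these next.

```bash
python3 - <<'E'
from h import *
np.set_printoptions(precision=4,suppress=True)
T=lambda x,y:('top',190+x/3.75-.37,140+y/3.75-.37); S=lambda x,y:('side',180+x/2.85-.32,130+y/2.85-.32)
for nm,a,b in [('bar1tip',T(625,322),S(325,455)),('bar2tip',T(523,435),S(195,437)),('handleL',T(306,343),S(182,226)),('handleR',T(397,338),S(210,266)),('button',T(180,314),S(157,173)),('tester FL',T(115,388),S(95,177)),('FR',T(448,368),S(212,305)),('BR',T(430,40),S(422,215)),('BL',T(98,57),S(288,112)),('adlabel',T(637,378),S(288,473)),('plug',T(580,415),S(233,455))]:
    X,g=tri(a,b); print(nm,X,np.array(g))
for k,p in dict(FL=(115,388),FR=(448,368),BR=(430,40),BL=(98,57)).items(): print(k,onz(*T(*p),.1))
for n in('top','side'):
    shot(n)
    for th,z in (('adapter',.033),('cover_grip',.135),('dial_grip',.132),('start_top',.118),('tester',.1)):
        for d in cams.outline_of(th,n)[:1]:
            m=d['region'].astype(np.uint8); c=max(cv2.findContours(m,0,1)[0],key=cv2.contourArea)[:,0]
            w=np.array([onz(n,u,v,z)[:2] for u,v in c],np.float32)*1000
            print(n,th,round(d['p'],2),m.sum(),cv2.minAreaRect(w),w.mean(0), w.min(0),w.max(0))
a=cams.get_image('top'); c=a[165:240,220:260]; cv2.imwrite('pics/dial.png',cv2.resize(c[:,:,::-1],None,fx=8,fy=8,interpolation=cv2.INTER_CUBIC))
c=a[215:300,320:400]; d=cv2.resize(c[:,:,::-1],None,fx=7,fy=7,interpolation=cv2.INTER_CUBIC); cv2.imwrite('pics/ad.png',np.hstack([d[:590],]))
E
```

```text
bar1tip [ 0.4758 -0.37    0.0264] [0.0006 0.0006]
bar2tip [ 0.3736 -0.2783  0.0147] [0.0002 0.0002]
handleL [ 0.4576 -0.0783  0.1211] [0.0022 0.0022]
handleR [ 0.4586 -0.1532  0.1193] [0.0018 0.0018]
button [0.4797 0.0291 0.1168] [0.0003 0.0003]
tester FL [0.4188 0.0844 0.095 ] [0.0027 0.0027]
FR [ 0.4353 -0.1982  0.1087] [0.0001 0.0001]
BR [ 0.7165 -0.1837  0.1162] [0.0001 0.0001]
BL [0.7073 0.1057 0.0884] [0.0015 0.0015]
adlabel [ 0.4262 -0.3779  0.0352] [0.0002 0.0002]
plug [ 0.3922 -0.3274  0.0279] [0.0002 0.0002]
FL [0.4165 0.085  0.1   ]
FR [ 0.435  -0.1993  0.1   ]
BR [ 0.7203 -0.1857  0.1   ]
BL [0.7035 0.1048 0.1   ]
top adapter 0.65 464 ((426.27581787109375, -374.1568298339844), (113.30366516113281, 47.64865493774414), 66.21942901611328) [ 426.0698 -374.8241] [ 387.3786 -430.8308] [ 464.2815 -319.195 ]
top cover_grip 0.91 2020 ((503.32122802734375, -102.9071044921875), (139.0635986328125, 158.5845489501953), 3.157432794570923) [ 501.5048 -108.3519] [ 431.0179 -185.2458] [575.4478 -26.3749]
top dial_grip 0.64 210 ((591.8396606445312, 33.782264709472656), (49.919456481933594,
[... 520 characters left out ...]
, -129.77102661132812), (137.9701385498047, 164.34945678710938), 3.4146745204925537) [ 482.3914 -138.1081] [ 413.3611 -212.707 ] [557.0699 -49.9123]
side dial_grip 0.73 127 ((577.2330322265625, 5.422454833984375), (62.01371383666992, 46.130035400390625), 53.7856559753418) [578.504    6.9946] [549.5526 -21.3895] [609.059  36.663]
side start_top 0.48 39 ((476.7752380371094, 24.594871520996094), (34.352699279785156, 23.079570770263672), 47.94321060180664) [476.8545  24.5882] [464.5787   7.246 ] [489.4868  42.674 ]
side tester 0.66 6826 ((551.4969482421875, -89.72842407226562), (344.360595703125, 362.20208740234375), 3.1379213333129883) [542.0251 -96.8447] [ 375.454 -277.881] [725.1302  97.4437]
```

View pics/dial.png

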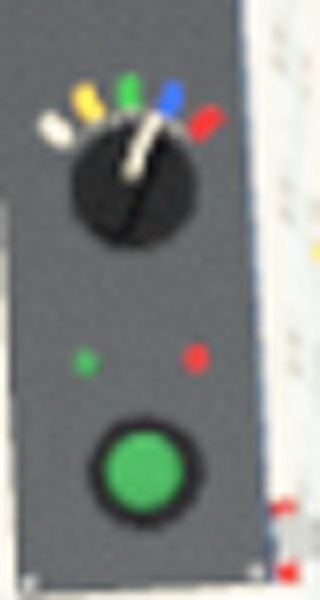

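View pics/ad.png

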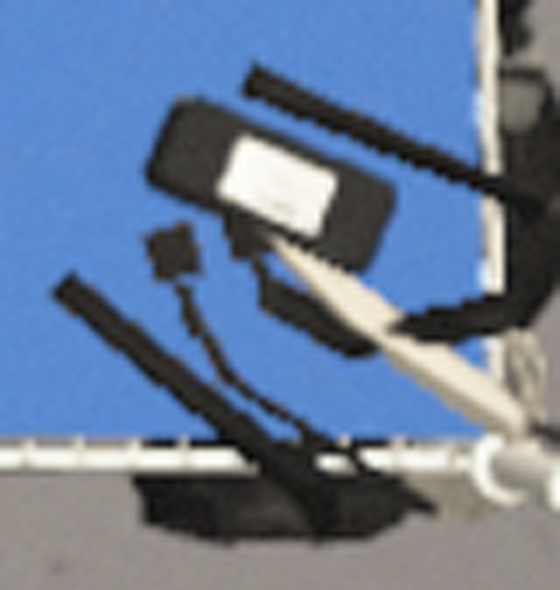

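The dial pointer is between green and blue, most likely at blue. Two black bars and a pale stick lie close to the adapter, so I need their heights before grasping.

```bash
python3 - <<'E'
from h import *
a=cams.get_image('side'); c=a[270:384,215:335]; cv2.imwrite('pics/sad.png',cv2.resize(c[:,:,::-1],None,fx=5,fy=5,interpolation=cv2.INTER_CUBIC))
E
```

```text
(no output)
```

View pics/sad.png

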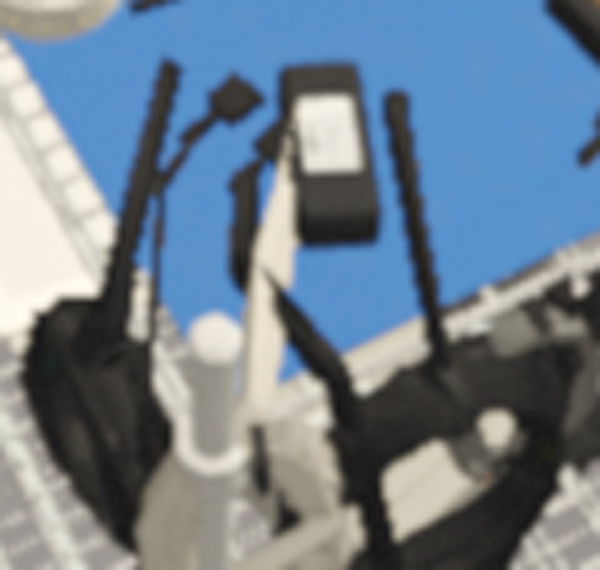

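```bash
python3 - <<'E'
from h import *
np.set_printoptions(precision=4,suppress=True)
def Tp(x,y): return 320+x/7-.43,215+y/7-.43
def Sp(x,y): return 215+x/5-.4,270+y/5-.4
def plane(n,p,q):
    c,f,R,t=K(n); ray=lambda u,v:R.T@np.array([(u-c['cx'])/f,(v-c['cy'])/f,1]); m=np.cross(ray(*p),ray(*q)); m/=np.linalg.norm(m); return m,m@(-R.T@t)
for nm,t1,t2,s1,s2 in [('bar1',(255,78),(500,188),(397,95),(437,350)),('bar2',(68,285),(250,450),(170,65),(115,310)),('stick',(275,235),(510,410),(288,130),(258,410)),]:
    m1,d1=plane('side',Sp(*s1),Sp(*s2))
    for tt in(t1,((t1[0]+t2[0])/2,(t1[1]+t2[1])/2),t2):
        c,f,R,t=K('top'); u,v=Tp(*tt); d=R.T@np.array([(u-c['cx'])/f,(v-c['cy'])/f,1]); o=-R.T@t
        print(nm,o+d*(d1-m1@o)/(m1@d))
for nm,t,s in [('clip',(172,250),(237,98)),('stub',(245,235),(270,140)),('cord',(340,335),(243,270)),('ad far-left corner',(185,100),(285,70)),('ad far-right',(160,180),(0,0)),('label far',(245,140),(352,95)),('label 2',(225,185),(298,98)),('label3',(335,180),(362,170)),('label4',(315,235),(305,174))]:
    if s==(0,0): continue
    X,g=tri(('top',)+Tp(*t),('side',)+Sp(*s)); print(nm,X,g[0])
# adapter rect on z=.033 by dark/bright mask in top
for th in ('adapter',):
    for k in range(3):
        cams.get_image('top'); d=cams.outline_of(th,'top')[0]; m=d['region'].astype(np.uint8)
        c=max(cv2.findContours(m,0,1)[0],key=cv2.contourArea)[:,0]; 
        print(d['p'],cv2.minAreaRect(np.array([onz('top',u,v,.03)[:2] for u,v in c],np.float32)*1000), [d['point'] for d in []], [toworld('top',q['point']) for q in cams.spot_in(th,'top')[:1]])
E
```

```text
bar1 [ 0.4752 -0.3629  0.0513]
bar1 [ 0.4493 -0.4283  0.0268]
bar1 [ 0.4224 -0.496   0.0015]
bar2 [ 0.3744 -0.2791  0.0132]
bar2 [ 0.3326 -0.3284 -0.012 ]
bar2 [ 0.2893 -0.3794 -0.038 ]
stick [ 0.4004 -0.374   0.0395]
stick [ 0.3579 -0.4346  0.0223]
stick [ 0.3146 -0.4964  0.0048]
clip [ 0.3931 -0.3273  0.0278] 0.0007448039472094358
stub [ 0.3982 -0.3622  0.0259] 0.001683160864756511
cord [ 0.3502 -0.4151  0.0012] 0.00016673061650694995
ad far-left corner [ 0.4476 -0.3269  0.0253] 0.018902810371932803
label far [ 0.4474 -0.3622  0.0368] 0.0020779840287455473
label 2 [ 0.4226 -0.3506  0.0361] 0.0015184814228832808
label3 [ 0.428  -0.4066  0.0311] 0.0016736802077526656
label4 [ 0.4    -0.3953  0.0317] 0.00012873962976928493
0.92 ((426.2007751464844, -376.65704345703125), (114.08692932128906, 46.54891586303711), 66.03983306884766) [] [array([ 0.4247, -0.3746,  0.0332])]
0.61 ((424.41864013671875, -374.53564453125), (117.87950134277344, 52.98323059082031), 67.36508178710938) [] [array([ 0.427 , -0.3761,  0.0328])]
0.69 ((426.5635070800781, -377.78643798828125), (117.27616882324219, 53.242393493652344), 67.0871353149414) [] [array([ 0.4261, -0.3763,  0.0353])]
```

```bash
cat >> h.py <<'E'
def plan(wps,start=None):
    """wps: (x,y,z,yaw). Prints one row per call target, tool axes/units, carrying the rounding."""
    o=r.get_obs(); p=np.array(o['ee_pos'],float); yaw=o['tool_rot'][2]
    if start is not None: p=np.array(start[:3],float); yaw=start[3]
    print('now',o['t'],np.round(o['ee_pos'],4),np.round(o['tool_rot'],2),'gap',round(o['finger_gap'],4),'F',np.round(o['ft_force'],1))
    for w in wps:
        a=np.radians(yaw); B=np.array([[np.cos(a),np.sin(a),0],[np.sin(a),-np.cos(a),0],[0,0,-1]]).T
        t=np.round(B.T@(np.array(w[:3])-p)/.12,3); dy=(w[3]-yaw+180)%360-180; wz=round(-dy/90,3)
        n=max(np.linalg.norm(t*.12)/.0417,abs(dy)/7.16)
        print(w,'->',t.tolist(),'wz',wz,'rows>=',round(n,1)); p=p+B@t*.12; yaw-=wz*90
E
python3 - <<'E'
from h import *
plan([(.26,.477,.26,93.3),(.31,.359,.26,93.3),(.35,.241,.26,93.3),(.39,.123,.25,93.3),(.43,.005,.23,93.3),(.458,-.113,.19,93.3),(.458,-.115,.114,93.3)])
# dial / marks
E
```

```text
now 2.15 [0.2088 0.5891 0.2313] [180.     0.   160.48] gap 0.0853 F [-0.5  0.3 -1.1]
(0.26, 0.477, 0.26, 93.3) -> [-0.714, -0.738, -0.239] wz 0.746 rows>= 9.4
(0.31, 0.359, 0.26, 93.3) -> [-1.006, 0.359, 0.0] wz 0.0 rows>= 3.1
(0.35, 0.241, 0.26, 93.3) -> [-1.001, 0.275, 0.0] wz 0.0 rows>= 3.0
(0.39, 0.123, 0.25, 93.3) -> [-1.001, 0.276, 0.083] wz 0.0 rows>= 3.0
(0.43, 0.005, 0.23, 93.3) -> [-1.001, 0.275, 0.167] wz 0.0 rows>= 3.0
(0.458, -0.113, 0.19, 93.3) -> [-0.995, 0.176, 0.333] wz 0.0 rows>= 3.1
(0.458, -0.115, 0.114, 93.3) -> [-0.017, -0.001, 0.634] wz 0.0 rows>= 1.8
```

servo_tool([
  [[-0.714,-0.738,-0.239,0,0,0.746,0],[-0.714,-0.738,-0.239,0,0,0.746,0],[-0.714,-0.738,-0.239,0,0,0.746,0],[-0.714,-0.738,-0.239,0,0,0.746,0],[-0.714,-0.738,-0.239,0,0,0.746,0],[-0.714,-0.738,-0.239,0,0,0.746,0],[-0.714,-0.738,-0.239,0,0,0.746,0],[-0.714,-0.738,-0.239,0,0,0.746,0],[-0.714,-0.738,-0.239,0,0,0.746,0],[-0.714,-0.738,-0.239,0,0,0.746,0]],
])

```text
t: 2.98
ee_pos: [0.2601, 0.4769, 0.2601]
tool_rot: [180.0, -0.0, 93.0]
ft_force: [-0.6, -0.9, 0.5]
finger_gap: 0.0855
finger_force: 0.0
```

servo_tool([
  [[-1,0.36,0,0,0,0,0],[-1,0.36,0,0,0,0,0],[-1,0.36,0,0,0,0,0],[-1,0.36,0,0,0,0,0]],
])

```text
t: 3.32
ee_pos: [0.3115, 0.3547, 0.2598]
tool_rot: [-180.0, 0.2, 93.1]
ft_force: [-0.9, -0.3, 0.1]
finger_gap: 0.0854
finger_force: 0.0
```

servo_tool([
  [[-1,0.275,0,0,0,0,0],[-1,0.275,0,0,0,0,0],[-1,0.275,0,0,0,0,0],[-1,0.275,0,0,0,0,0]],
])

```text
t: 3.65
ee_pos: [0.3524, 0.2367, 0.2602]
tool_rot: [179.9, 0.2, 92.9]
ft_force: [-0.1, -0.2, -0.7]
finger_gap: 0.0854
finger_force: 0.0
```

servo_tool([
  [[-1,0.275,0.083,0,0,0,0],[-1,0.275,0.083,0,0,0,0],[-1,0.275,0.083,0,0,0,0],[-1,0.275,0.083,0,0,0,0]],
])

```text
t: 3.98
ee_pos: [0.3934, 0.1186, 0.2502]
tool_rot: [179.8, 0.2, 92.9]
ft_force: [0.3, 0.2, 0.6]
finger_gap: 0.0853
finger_force: 0.0
```

servo_tool([
  [[-1,0.275,0.167,0,0,0,0],[-1,0.275,0.167,0,0,0,0],[-1,0.275,0.167,0,0,0,0],[-1,0.275,0.167,0,0,0,0]],
])

```text
t: 4.32
ee_pos: [0.4338, 0.0008, 0.2298]
tool_rot: [179.8, 0.2, 93.0]
ft_force: [-0.2, 0.8, 0.8]
finger_gap: 0.0854
finger_force: 0.0
```

servo_tool([
  [[-1,0.176,0.333,0,0,0,0],[-1,0.176,0.333,0,0,0,0],[-1,0.176,0.333,0,0,0,0],[-1,0.176,0.333,0,0,0,0]],
])

```text
t: 4.65
ee_pos: [0.4608, -0.1174, 0.1888]
tool_rot: [179.9, 0.2, 93.1]
ft_force: [0.5, 0.5, 0.1]
finger_gap: 0.0851
finger_force: 0.0
```

```bash
python3 - <<'E'
from h import *
plan([(.458,-.115,.114,93.3)])
np.set_printoptions(precision=4,suppress=True)
T=lambda x,y:('top',190+x/3.75-.37,140+y/3.75-.37)
print(onz(*T(306,343),.135),onz(*T(397,338),.135))
E
```

```text
now 4.65 [ 0.4608 -0.1174  0.1888] [1.7987e+02 1.6000e-01 9.3080e+01] gap 0.0851 F [0.5 0.5 0.1]
(0.458, -0.115, 0.114, 93.3) -> [0.021, -0.023, 0.623] wz -0.002 rows>= 1.8
[ 0.4556 -0.077   0.135 ] [ 0.4601 -0.1526  0.135 ]
```

servo_tool([
  [[0.02,-0.02,0.2,0,0,0,0],[0.02,-0.02,0.4,0,0,0,0],[0.02,-0.02,0.62,0,0,0,0],[0.02,-0.02,0.62,0,0,0,0],[0.02,-0.02,0.62,0,0,0,1],[0.02,-0.02,0.62,0,0,0,1],[0.02,-0.02,0.62,0,0,0,1],[0.02,-0.02,0.62,0,0,0,1],[0.02,-0.02,0.62,0,0,0,1],[0.02,-0.02,0.62,0,0,0,1],[0.02,-0.02,0.62,0,0,0,1]],
], grip_force=30)

```text
t: 5.57
ee_pos: [0.4593, -0.1105, 0.117]
tool_rot: [179.5, 0.1, 93.2]
ft_force: [7.8, 5.3, 1.5]
finger_gap: 0.0113
finger_force: 33.4
```

servo_tool([
  [[0,0.15,0,0,0,0,1],[0,0.3,0,0,0,0,1],[0,0.45,0,0,0,0,1],[0,0.6,0,0,0,0,1],[0,0.75,0,0,0,0,1],[0,0.85,0,0,0,0,1],[0,0.85,0,0,0,0,1]],
])

```text
t: 6.15
ee_pos: [0.5605, -0.1044, 0.117]
tool_rot: [179.7, 0.1, 93.4]
ft_force: [1.5, 0.9, 7.2]
finger_gap: 0.0114
finger_force: 34.1
```

servo_tool([
  [[0,0.1,0,0,0,0,1],[0,0.2,0,0,0,0,1],[0,0.28,0,0,0,0,1],[0,0.28,0,0,0,0,1],[0,0.28,0,0,0,0,1]],
])

```text
t: 6.57
ee_pos: [0.5918, -0.1026, 0.117]
tool_rot: [179.8, 0.1, 93.3]
ft_force: [1.7, 1.5, 6.3]
finger_gap: 0.0111
finger_force: 34.0
```

servo_tool([
  [[0,0,0,0,0,0,0],[0,0,0,0,0,0,0],[0,0,0,0,0,0,0],[0,0,-0.3,0,0,0,0],[0,0,-0.6,0,0,0,0],[0,0,-0.85,0,0,0,0],[0,0,-0.85,0,0,0,0]],
])

```text
t: 7.15
ee_pos: [0.5941, -0.1038, 0.2239]
tool_rot: [179.4, 0.3, 93.3]
ft_force: [1.0, -0.4, 0.3]
finger_gap: 0.0857
finger_force: 0.0
```

```bash
python3 - <<'E'
from h import *
plan([(.54,-.21,.2,78),(.47,-.30,.16,66.5),(.4446,-.3334,.12,66.5),(.4446,-.3334,.013,66.5)])
E
```

```text
now 7.15 [ 0.5941 -0.1038  0.2239] [179.37   0.29  93.33] gap 0.0857 F [ 1.  -0.4  0.3]
(0.54, -0.21, 0.2, 78) -> [-0.857, -0.502, 0.199] wz 0.17 rows>= 2.9
(0.47, -0.3, 0.16, 66.5) -> [-0.855, -0.415, 0.333] wz 0.128 rows>= 2.9
(0.4446, -0.3334, 0.12, 66.5) -> [-0.339, -0.083, 0.333] wz 0.0 rows>= 1.4
(0.4446, -0.3334, 0.013, 66.5) -> [-0.0, -0.0, 0.892] wz 0.0 rows>= 2.6
```

servo_tool([
  [[-0.857,-0.502,0.199,0,0,0.17,0.2],[-0.857,-0.502,0.199,0,0,0.17,0.2],[-0.857,-0.502,0.199,0,0,0.17,0.2],[-0.857,-0.502,0.199,0,0,0.17,0.2],[-0.857,-0.502,0.199,0,0,0.17,0.2]],
])

```text
t: 7.57
ee_pos: [0.5348, -0.21, 0.1926]
tool_rot: [-179.8, -0.1, 77.8]
ft_force: [0.2, 0.3, -0.6]
finger_gap: 0.068
finger_force: 0.0
```

servo_tool([
  [[-0.855,-0.415,0.333,0,0,0.128,0.2],[-0.855,-0.415,0.333,0,0,0.128,0.2],[-0.855,-0.415,0.333,0,0,0.128,0.2],[-0.855,-0.415,0.333,0,0,0.128,0.2],[-0.855,-0.415,0.333,0,0,0.128,0.2]],
])

```text
t: 7.98
ee_pos: [0.4658, -0.2986, 0.1529]
tool_rot: [-179.9, -0.1, 66.4]
ft_force: [-0.3, 0.6, 0.0]
finger_gap: 0.0682
finger_force: 0.0
```

```bash
python3 - <<'E'
from h import *
np.set_printoptions(precision=4,suppress=True)
for n in('top','side'):
    a=cams.get_image(n); cv2.imwrite(f'pics/{n}1.png',a[:,:,::-1])
    for d in cams.spot_in('nest',n)[:2]: print(n,d['p'],toworld(n,d['point']),proj(n,toworld(n,d['point'])))
t=cv2.imread('pics/top1.png')[180:250,250:320]; s=cv2.imread('pics/side1.png')[190:250,230:300]
f=lambda x:cv2.resize(x,None,fx=5.7,fy=5.7,interpolation=cv2.INTER_CUBIC)
t=f(t);s=f(s); h=max(t.shape[0],s.shape[0]); s=np.pad(s,((0,h-s.shape[0]),(0,0),(0,0)))
cv2.imwrite('pics/nest.png',np.hstack([t,s])); print(t.shape)
plan([(.4446,-.3334,.12,66.5),(.4446,-.3334,.013,66.5)])
E
```

```text
top 0.58 [ 0.5673 -0.051   0.1031] [263.0544 196.3391]
side 0.85 [ 0.5111 -0.0885  0.0908] [258.936 213.092]
(399, 399, 3)
now 8.1833 [ 0.4678 -0.2974  0.1542] [179.95  -0.    66.65] gap 0.0687 F [ 0.8 -0.9 -0.6]
(0.4446, -0.3334, 0.12, 66.5) -> [-0.352, -0.058, 0.285] wz 0.002 rows>= 1.3
(0.4446, -0.3334, 0.013, 66.5) -> [-0.0, -0.0, 0.892] wz -0.0 rows>= 2.6
```

View pics/nest.png

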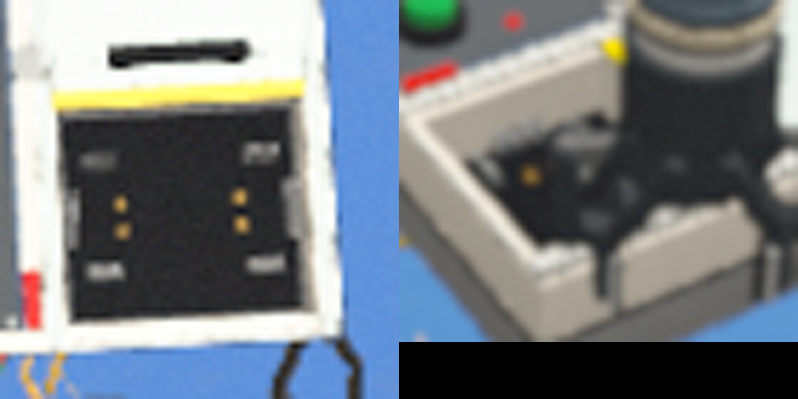

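```bash
python3 - <<'E'
from h import *
np.set_printoptions(precision=4,suppress=True)
P=lambda x,y,z:onz('top',250+x/5.7-.41,180+y/5.7-.41,z)
g=[P(x,y,.070) for x,y in((99,160),(262,153),(106,270),(267,263))]; print(np.array(g),np.mean(g,0))
e=[P(x,y,.070) for x,y in((72,215),(292,205))]; print(np.array(e),np.mean(e,0))
p=[P(x,y,.059) for x,y in((121,204),(123,231),(241,198),(243,224))]; print(np.array(p),np.mean(p,0))
for a,b in((g[1],g[0]),(g[3],g[2]),(e[1],e[0]),(p[2],p[0]),(p[3],p[1])):
    d=b-a; print('yaw',np.degrees(np.arctan2(-d[0],d[1])),np.linalg.norm(d))
# well floor front corners (z .059) and deck opening
print('handle',P(115,53,.135),P(245,48,.135), 'opening FL,FR deck',P(67,325,.1),P(318,312,.1))
E
```

```text
[[ 0.5329 -0.0642  0.07  ]
 [ 0.5375 -0.159   0.07  ]
 [ 0.4692 -0.0685  0.07  ]
 [ 0.4737 -0.1617  0.07  ]] [ 0.5033 -0.1134  0.07  ]
[[ 0.5008 -0.0487  0.07  ]
 [ 0.5073 -0.1763  0.07  ]] [ 0.5041 -0.1125  0.07  ]
[[ 0.5079 -0.0774  0.059 ]
 [ 0.4921 -0.0786  0.059 ]
 [ 0.5118 -0.1476  0.059 ]
 [ 0.4966 -0.1487  0.059 ]] [ 0.5021 -0.1131  0.059 ]
yaw 2.7804733062921683 0.0949007460599617
yaw 2.7962765358570962 0.09323181688423147
yaw 2.9166703601116746 0.12776446829873425
yaw 3.17747917332928 0.07037345417118408
yaw 3.648310532915964 0.07031638331349392
handle [ 0.5879 -0.072   0.135 ] [ 0.5911 -0.1439  0.135 ] opening FL,FR deck [ 0.4379 -0.0462  0.1   ] [ 0.4459 -0.1874  0.1   ]
```

servo_tool([
  [[-0.352,-0.058,0.285,0,0,0,0.24],[-0.352,-0.058,0.285,0,0,0,0.24],[-0.352,-0.058,0.285,0,0,0,0.24],[-0.352,-0.058,0.285,0,0,0,0.24]],
])

```text
t: 8.52
ee_pos: [0.4437, -0.3338, 0.1194]
tool_rot: [-179.9, -0.1, 66.5]
ft_force: [1.0, 0.5, 0.2]
finger_gap: 0.0647
finger_force: 0.0
```

servo_tool([
  [[0.008,0.006,0.2,0,0,0,0.24],[0.008,0.006,0.4,0,0,0,0.24],[0.008,0.006,0.6,0,0,0,0.24],[0.008,0.006,0.7,0,0,0,0.24],[0.008,0.006,0.8,0,0,0,0.24],[0.008,0.006,0.87,0,0,0,0.24],[0.008,0.006,0.87,0,0,0,0.24]],
])

```text
t: 9.1
ee_pos: [0.4444, -0.3333, 0.0143]
tool_rot: [-179.9, -0.0, 66.5]
ft_force: [-0.4, 0.1, 0.1]
finger_gap: 0.0649
finger_force: 0.0
```

Contact-free. I'll grip it now.

servo_tool([
  [[0,0,0,0,0,0,1],[0,0,0,0,0,0,1],[0,0,0,0,0,0,1],[0,0,0,0,0,0,1],[0,0,0,0,0,0,1]],
], grip_force=50)

```text
t: 9.52
ee_pos: [0.445, -0.3343, 0.0161]
tool_rot: [179.9, 0.0, 66.5]
ft_force: [1.1, 2.4, 3.5]
finger_gap: 0.049
finger_force: 54.0
```

```bash
python3 - <<'E'
from h import *
o=r.get_obs();x,y,z=o['ee_pos'];u=np.array([.399,.917]);a=[x,y]+u*.085
plan([(a[0],a[1],z,66.5)])
E
```

```text
now 9.5167 [ 0.445  -0.3343  0.0161] [1.7991e+02 3.0000e-02 6.6510e+01] gap 0.049 F [1.1 2.4 3.5]
(np.float64(0.4789229619424264), np.float64(-0.2563841135083953), np.float64(0.016112194478775), 66.5) -> [0.708, 0.0, 0.0] wz 0.0 rows>= 2.0
```

servo_tool([
  [[0.1,0,0,0,0,0,1],[0.2,0,0,0,0,0,1],[0.3,0,0,0,0,0,1],[0.4,0,0,0,0,0,1],[0.5,0,0,0,0,0,1],[0.58,0,0,0,0,0,1],[0.58,0,0,0,0,0,1],[0.58,0,0,0,0,0,0.2],[0.58,0,0,0,0,0,0.2],[0.58,0,0,0,0,0,0.2],[0.58,0,0,0,0,0,0.2]],
])

```text
t: 10.43
ee_pos: [0.4718, -0.2694, 0.0148]
tool_rot: [-179.9, -0.0, 66.5]
ft_force: [-0.7, -0.8, -0.1]
finger_gap: 0.0683
finger_force: 0.0
```

```bash
python3 - <<'E'
from h import *
np.set_printoptions(precision=4,suppress=True)
plan([])
for n in('side','top'):
    a=cams.get_image(n); cv2.imwrite(f'pics/{n}2.png',a[:,:,::-1])
    for d in cams.spot_in('adapter',n)[:2]: print(n,d['p'],toworld(n,d['point']),proj(n,toworld(n,d['point'])))
t=cv2.imread('pics/top2.png')[190:260,300:380]; s=cv2.imread('pics/side2.png')[230:330,240:340]
f=lambda x,k:cv2.resize(x,None,fx=k,fy=k,interpolation=cv2.INTER_CUBIC)
t=f(t,5);s=f(s,4); t=np.pad(t,((0,50),(0,0),(0,0)))
cv2.imwrite('pics/reg.png',np.hstack([t,s]))
E
```

```text
now 10.4333 [ 0.4718 -0.2694  0.0148] [-179.92   -0.04   66.51] gap 0.0683 F [-0.7 -0.8 -0.1]
side 0.84 [ 0.4481 -0.3178  0.0318] [276.6337 279.2277]
```

View pics/reg.png

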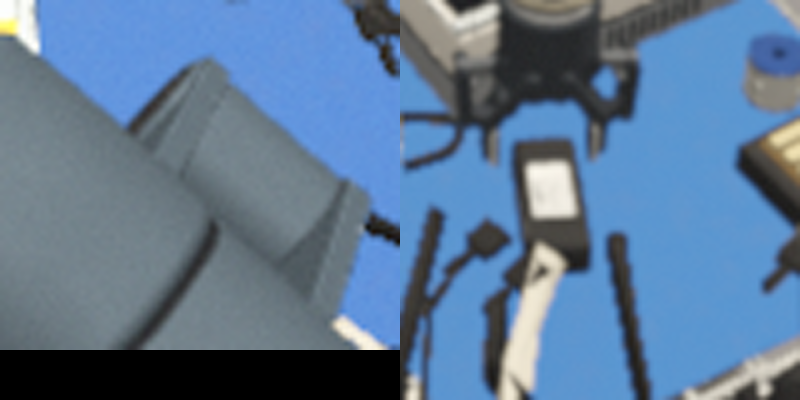

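```bash
python3 - <<'E'
from h import *
np.set_printoptions(precision=4,suppress=True)
o=r.get_obs(); u=np.array([np.cos(np.radians(66.5)),np.sin(np.radians(66.5))])
for nm,x,y in(('label',552,187),('far edge',545,142),('near edge',556,232)):
    X=onz('side',240+(x-400)/4-.37,230+y/4-.37,.033); d=X[:2]-o['ee_pos'][:2]; print(nm,X,'long',d@u,'short',d@[u[1],-u[0]])
m=[d for d in cams.outline_of('adapter','side')][0]; c=max(cv2.findContours(m['region'].astype(np.uint8),0,1)[0],key=cv2.contourArea)[:,0]
w=np.array([onz('side',a,b,.033)[:2] for a,b in c])-o['ee_pos'][:2]; print(m['p'],(w@u).min(),(w@u).max())
E
```

```text
label [ 0.4556 -0.3105  0.033 ] long -0.04361527274239837 short 0.0011547376164378672
far edge [ 0.4735 -0.2691  0.033 ] long 0.0014904429733191128 short 0.0010766566234008445
near edge [ 0.4367 -0.3487  0.033 ] long -0.08613013205494131 short -0.0009279473534426416
0.61 -0.12426868068303891 0.0033301903312851883
```

servo_tool([
  [[-0.12,0,0,0,0,0,0.2],[-0.24,0,0,0,0,0,0.2],[-0.37,0,0,0,0,0,0.2],[-0.37,0,0,0,0,0,0.2],[-0.37,0,-0.01,0,0,0,1],[-0.37,0,-0.01,0,0,0,1],[-0.37,0,-0.01,0,0,0,1],[-0.37,0,-0.01,0,0,0,1],[-0.37,0,-0.01,0,0,0,1]],
], grip_force=60)

```text
t: 11.43
ee_pos: [0.4547, -0.3107, 0.0169]
tool_rot: [180.0, 0.0, 66.6]
ft_force: [-1.9, -1.7, 6.5]
finger_gap: 0.0485
finger_force: 64.4
```

servo_tool([
  [[0,0,-0.3,0,0,0,1],[0,0,-0.6,0,0,0,1],[0,0,-0.9,0,0,0,1],[0,0,-1,0,0,0,1],[0,0,-1,0,0,0,1],[0,0,-1,0,0,0,1]],
])

```text
t: 11.93
ee_pos: [0.4543, -0.3098, 0.1361]
tool_rot: [-180.0, -0.0, 66.6]
ft_force: [0.5, 0.5, -3.5]
finger_gap: 0.0485
finger_force: 64.9
```

```bash
python3 - <<'E'
from h import *
plan([(.475,-.235,.21,85),(.495,-.17,.21,93.2),(.505,-.1126,.20,93.2),(.505,-.1126,.12,93.2)])
E
```

```text
now 11.9333 [ 0.4543 -0.3098  0.1361] [-1.7996e+02 -3.0000e-02  6.6550e+01] gap 0.0485 F [ 0.5  0.5 -3.5]
(0.475, -0.235, 0.21, 85) -> [0.64, -0.09, -0.616] wz -0.205 rows>= 2.6
(0.495, -0.17, 0.21, 93.2) -> [0.554, 0.119, -0.0] wz -0.091 rows>= 1.6
(0.505, -0.1126, 0.2, 93.2) -> [0.473, 0.11, 0.083] wz -0.0 rows>= 1.4
(0.505, -0.1126, 0.12, 93.2) -> [0.0, 0.0, 0.667] wz -0.0 rows>= 1.9
```

```bash
python3 - <<'E'
from h import *
np.set_printoptions(precision=4,suppress=True)
o=r.get_obs(); u=np.array([np.cos(np.radians(66.55)),np.sin(np.radians(66.55))])
a=cams.get_image('side'); zt=o['ee_pos'][2]-.0169+.033
for d in cams.spot_in('adapter','side')[:1]:
    X=toworld('side',d['point']); print(d['p'],X,(X[:2]-o['ee_pos'][:2])@u)
u0,v0=proj('side',[*o['ee_pos'][:2],zt]).astype(int); print(u0,v0)
c=a[v0-40:v0+50,u0-45:u0+45].copy(); cv2.imwrite('pics/held.png',cv2.resize(c[:,:,::-1],None,fx=6,fy=6,interpolation=cv2.INTER_CUBIC))
# white label pixels
hsv=cv2.cvtColor(a,cv2.COLOR_RGB2HSV)
print('crop origin',u0-45,v0-40,'zt',zt)
for s in(-.0575,0,.0575): print(s,proj('side',[*(o['ee_pos'][:2]+s*u),zt])-[u0-45,v0-40])
E
```

```text
0.7 [ 0.4411 -0.3294  0.1501] -0.02327288857288847
278 247
crop origin 233 207 zt 0.1521630948053178
-0.0575 [48.1966 55.5872]
0 [45.6418 40.4644]
0.0575 [43.2765 26.4637]
```

View pics/held.png

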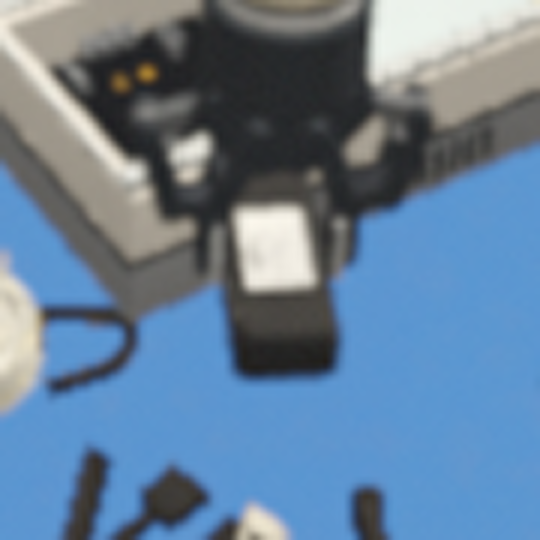

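servo_tool([
  [[0.2,-0.03,-0.3,0,0,-0.07,1],[0.4,-0.06,-0.616,0,0,-0.14,1],[0.64,-0.09,-0.616,0,0,-0.205,1],[0.64,-0.09,-0.616,0,0,-0.205,1],[0.64,-0.09,-0.616,0,0,-0.205,1]],
])

```text
t: 12.45
ee_pos: [0.4745, -0.2338, 0.2088]
tool_rot: [-179.8, -0.1, 85.1]
ft_force: [-0.7, -0.7, -2.8]
finger_gap: 0.0485
finger_force: 64.8
```

servo_tool([
  [[0.25,0.06,0,0,0,-0.05,1],[0.554,0.119,0,0,0,-0.091,1],[0.554,0.119,0,0,0,-0.091,1],[0.554,0.119,0,0,0,-0.091,1]],
])

```text
t: 12.78
ee_pos: [0.4942, -0.1696, 0.2081]
tool_rot: [-179.8, -0.1, 93.2]
ft_force: [-0.7, 0.2, -3.2]
finger_gap: 0.0486
finger_force: 64.8
```

servo_tool([
  [[0.25,0.06,0.083,0,0,0,1],[0.473,0.11,0.083,0,0,0,1],[0.473,0.11,0.083,0,0,0,1],[0.473,0.11,0.083,0,0,0,1],[0.473,0.11,0.083,0,0,0,1]],
])

```text
t: 13.2
ee_pos: [0.5052, -0.1151, 0.1995]
tool_rot: [-179.9, 0.0, 93.1]
ft_force: [0.1, -0.3, -4.6]
finger_gap: 0.0486
finger_force: 64.8
```

```bash
python3 - <<'E'
from h import *
plan([(.505,-.1126,.12,93.2),(.505,-.1126,.080,93.2)])
E
```

```text
now 13.2 [ 0.5052 -0.1151  0.1995] [-1.7994e+02  2.0000e-02  9.3090e+01] gap 0.0486 F [ 0.1 -0.3 -4.6]
(0.505, -0.1126, 0.12, 93.2) -> [0.021, -0.0, 0.663] wz -0.001 rows>= 1.9
(0.505, -0.1126, 0.08, 93.2) -> [0.0, -0.0, 0.333] wz -0.0 rows>= 1.0
```

servo_tool([
  [[0.02,0,0.25,0,0,0,1],[0.02,0,0.5,0,0,0,1],[0.02,0,0.75,0,0,0,1],[0.02,0,0.88,0,0,0,1],[0.02,0,0.88,0,0,0,1]],
])

```text
t: 13.62
ee_pos: [0.5028, -0.1122, 0.0912]
tool_rot: [-179.6, -0.2, 93.0]
ft_force: [-0.7, 0.2, -3.7]
finger_gap: 0.0484
finger_force: 64.7
```

servo_tool([
  [[0,0,0.03,0,0,0,1],[0,0,0.06,0,0,0,1],[0,0,0.06,0,0,0,1]],
])

```text
t: 13.87
ee_pos: [0.5059, -0.1123, 0.0881]
tool_rot: [179.9, 0.1, 93.1]
ft_force: [-0.1, -0.2, -3.5]
finger_gap: 0.0483
finger_force: 64.8
```

servo_tool([
  [[0,0,0.025,0,0,0,1],[0,0,0.05,0,0,0,1],[0,0,0.05,0,0,0,1]],
])

```text
t: 14.12
ee_pos: [0.5053, -0.1114, 0.0817]
tool_rot: [180.0, 0.0, 93.2]
ft_force: [-0.1, -0.3, -3.5]
finger_gap: 0.0481
finger_force: 64.8
```

servo_tool([
  [[0,0,0.02,0,0,0,1],[0,0,0.035,0,0,0,1],[0,0,0.035,0,0,0,1],[0,0,0.035,0,0,0,1]],
])

```text
t: 14.45
ee_pos: [0.5051, -0.1113, 0.0772]
tool_rot: [-180.0, -0.0, 93.2]
ft_force: [-0.6, -0.0, -2.7]
finger_gap: 0.0484
finger_force: 64.8
```

In the pocket with no contact. I'll lower it the last 1–2 mm onto the floor.

servo_tool([
  [[0,0,0.01,0,0,0,1],[0,0,0.02,0,0,0,1],[0,0,0.02,0,0,0,1],[0,0,0.02,0,0,0,1]],
])

```text
t: 14.78
ee_pos: [0.5054, -0.1114, 0.0759]
tool_rot: [180.0, 0.0, 93.2]
ft_force: [-0.9, 0.7, 5.1]
finger_gap: 0.0486
finger_force: 65.8
```

servo_tool([
  [[0,0,0,0,0,0,0.2],[0,0,0,0,0,0,0.2],[0,0,0,0,0,0,0.2],[0,0,0,0,0,0,0.2],[0,0,-0.3,0,0,0,0.2],[0,0,-0.65,0,0,0,0.2],[0,0,-1,0,0,0,0],[0,0,-1,0,0,0,0],[0,0,-1,0,0,0,0]],
])

```text
t: 15.53
ee_pos: [0.507, -0.1121, 0.1976]
tool_rot: [179.6, 0.2, 93.2]
ft_force: [-0.5, -0.4, -0.7]
finger_gap: 0.0853
finger_force: 0.0
```

```bash
python3 - <<'E'
from h import *
plan([(.5918,-.1026,.20,93.3),(.5918,-.1026,.115,93.3)])
E
```

```text
now 15.5333 [ 0.507  -0.1121  0.1976] [179.65   0.19  93.16] gap 0.0853 F [-0.5 -0.4 -0.7]
(0.5918, -0.1026, 0.2, 93.3) -> [0.04, 0.71, -0.02] wz -0.002 rows>= 2.0
(0.5918, -0.1026, 0.115, 93.3) -> [0.0, -0.0, 0.708] wz 0.0 rows>= 2.0
```

servo_tool([
  [[0.04,0.3,0,0,0,0,0],[0.04,0.71,0,0,0,0,0],[0.04,0.71,0,0,0,0,0],[0.04,0.71,0,0,0,0,0]],
])

```text
t: 15.87
ee_pos: [0.5918, -0.1017, 0.193]
tool_rot: [-180.0, -0.0, 93.2]
ft_force: [-0.7, 0.2, -0.2]
finger_gap: 0.0853
finger_force: 0.0
```

```bash
python3 - <<'E'
from h import *
np.set_printoptions(precision=4,suppress=True)
plan([(.5918,-.1026,.115,93.3)])
im={}
for n in('side','top'):
    im[n]=cams.get_image(n)
    for d in cams.spot_in('adapter',n)[:1]: print(n,d['p'],toworld(n,d['point']))
    for d in cams.outline_of('adapter',n)[:1]:
        c=max(cv2.findContours(d['region'].astype(np.uint8),0,1)[0],key=cv2.contourArea)[:,0]
        print(cv2.minAreaRect(np.array([onz(n,u,v,.092)[:2] for u,v in c],np.float32)*1000))
f=lambda x,k:cv2.resize(x[:,:,::-1],None,fx=k,fy=k,interpolation=cv2.INTER_CUBIC)
cv2.imwrite('pics/placed.png',np.hstack([f(im['top'][180:250,250:320],5.7),f(im['side'][185:255,230:300],5.7)]))
E
```

```text
now 15.8667 [ 0.5918 -0.1017  0.193 ] [-179.98   -0.02   93.23] gap 0.0853 F [-0.7  0.2 -0.2]
(0.5918, -0.1026, 0.115, 93.3) -> [-0.007, -0.0, 0.65] wz -0.001 rows>= 1.9
side 0.84 [ 0.4913 -0.1135  0.0923]
((490.7528381347656, -116.31401824951172), (60.952423095703125, 108.09909057617188), 4.512825012207031)
```

View pics/placed.png

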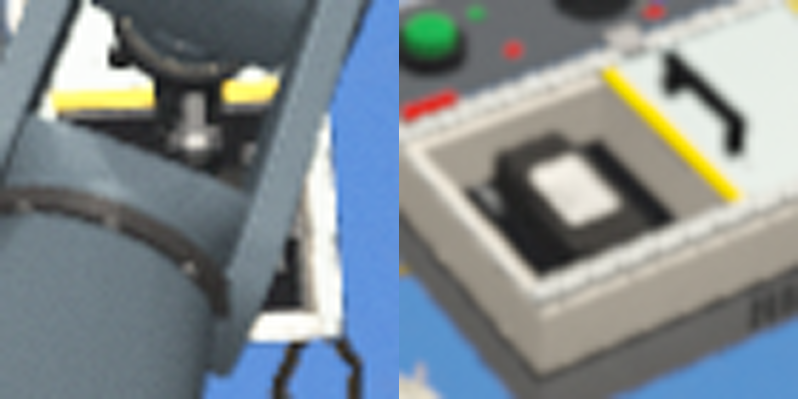

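The adapter lies flat in the nest, with its label at crop (575,187) and its measured top at 0.092. Now I'll shut the cover.

servo_tool([
  [[-0.007,0,0.2,0,0,0,0],[-0.007,0,0.4,0,0,0,0],[-0.007,0,0.64,0,0,0,0],[-0.007,0,0.64,0,0,0,0],[-0.007,0,0.64,0,0,0,1],[-0.007,0,0.64,0,0,0,1],[-0.007,0,0.64,0,0,0,1],[-0.007,0,0.64,0,0,0,1],[-0.007,0,0.64,0,0,0,1],[-0.007,0,0.64,0,0,0,1]],
], grip_force=30)

```text
t: 17.0
ee_pos: [0.5907, -0.1029, 0.1193]
tool_rot: [179.9, 0.1, 93.2]
ft_force: [-1.5, 0.7, 0.9]
finger_gap: 0.0123
finger_force: 0.3
```

servo_tool([
  [[0,-0.15,0,0,0,0,1],[0,-0.3,0,0,0,0,1],[0,-0.45,0,0,0,0,1],[0,-0.6,0,0,0,0,1],[0,-0.75,0,0,0,0,1],[0,-0.9,0,0,0,0,1],[0,-0.9,0,0,0,0,1]],
])

```text
t: 17.58
ee_pos: [0.4803, -0.1094, 0.1193]
tool_rot: [-180.0, 0.1, 93.2]
ft_force: [-1.7, -1.3, 2.8]
finger_gap: 0.0113
finger_force: 32.1
```

servo_tool([
  [[0,-0.1,0,0,0,0,1],[0,-0.2,0,0,0,0,1],[0,-0.22,0,0,0,0,1],[0,-0.24,0,0,0,0,1],[0,-0.24,0,0,0,0,1]],
])

```text
t: 18.0
ee_pos: [0.4593, -0.1108, 0.1194]
tool_rot: [179.3, 0.1, 93.0]
ft_force: [11.5, 6.7, -2.7]
finger_gap: 0.0109
finger_force: 32.0
```

servo_tool([
  [[0,0,0,0,0,0,0],[0,0,0,0,0,0,0],[0,0,0,0,0,0,0],[0,0,-0.3,0,0,0,0],[0,0,-0.6,0,0,0,0],[0,0,-0.7,0,0,0,0],[0,0,-0.7,0,0,0,0]],
])

```text
t: 18.58
ee_pos: [0.4551, -0.1113, 0.2052]
tool_rot: [179.7, 0.2, 93.2]
ft_force: [0.9, -0.1, -0.5]
finger_gap: 0.0853
finger_force: 0.0
```

```bash
python3 - <<'E'
from h import *
from scipy.optimize import least_squares
np.set_printoptions(precision=4,suppress=True)
P=lambda x,y,z:onz('top',220+x/8-.44,165+y/8-.44,z)
M=np.array([P(x,y,.1)[:2] for x,y in((55,129),(88,103),(128,90),(172,97),(207,122))])
s=least_squares(lambda c:np.hypot(*(M-c).T)-.0395,[.59,.03]); c=s.x; print('center',c,s.fun)
ang=np.degrees(np.arctan2(*(M-c).T[::-1])); print('mark angles',ang)
print('skirt',P(134,187,.105),P(134,187,.118),'button',P(144,470,.118))
a,b=P(122,232,.132),P(158,115,.132); d=b-a; print('bar',a,b,(a+b)/2,np.linalg.norm(d),np.degrees(np.arctan2(d[1],d[0])))
a,b=P(133,175,.132),P(155,117,.132); d=b-a; print('line',np.degrees(np.arctan2(d[1],d[0])))
plan([])
im=cams.get_image('top'); 
for n in('dial_grip','start_top'):
    for d in cams.spot_in(n,'top')[:1]: print(n,d['p'],toworld('top',d['point']))
E
```

```text
center [0.5949 0.0361] [ 0.0004 -0.0005  0.      0.0001  0.0001]
mark angles [ 54.3847  29.3977   4.2445 -22.3091 -48.0286]
skirt [0.5939 0.0357 0.105 ] [0.5924 0.0347 0.118 ] button [0.4796 0.0293 0.118 ]
bar [0.5728 0.0382 0.132 ] [0.6195 0.0246 0.132 ] [0.5961 0.0314 0.132 ] 0.04863167139065764 -16.294061734065842
line -19.94598415685529
now 18.5833 [ 0.4551 -0.1113  0.2052] [179.67   0.21  93.15] gap 0.0853 F [ 0.9 -0.1 -0.5]
dial_grip 0.65 [0.5939 0.0327 0.1029]
```

```bash
python3 - <<'E'
from h import *
plan([(.53,-.02,.2,158.2),(.5955,.0355,.16,158.2),(.5955,.0355,.110,158.2)])
E
```

```text
now 18.7333 [ 0.4525 -0.1099  0.2015] [-1.799e+02 -5.000e-02  9.314e+01] gap 0.0853 F [-0.2  0.1 -1.2]
(0.53, -0.02, 0.2, 158.2) -> [0.713, 0.686, 0.013] wz -0.723 rows>= 9.1
(0.5955, 0.0355, 0.16, 158.2) -> [-0.335, 0.632, 0.333] wz 0.0 rows>= 2.3
(0.5955, 0.0355, 0.11, 158.2) -> [-0.0, -0.0, 0.417] wz 0.0 rows>= 1.2
```

servo_tool([
  [[0.713,0.686,0,0,0,-0.08,0.6],[0.713,0.686,0,0,0,-0.16,0.6],[0.713,0.686,0,0,0,-0.24,0.6],[0.713,0.686,0,0,0,-0.32,0.6],[0.713,0.686,0,0,0,-0.4,0.6],[0.713,0.686,0,0,0,-0.48,0.6],[0.713,0.686,0,0,0,-0.56,0.6],[0.713,0.686,0,0,0,-0.64,0.6],[0.713,0.686,0,0,0,-0.723,0.6],[0.713,0.686,0,0,0,-0.723,0.6],[0.713,0.686,0,0,0,-0.723,0.6]],
])

```text
t: 19.65
ee_pos: [0.5299, -0.0201, 0.2006]
tool_rot: [-180.0, -0.2, 158.1]
ft_force: [0.4, 0.1, 0.2]
finger_gap: 0.0344
finger_force: 0.0
```

servo_tool([
  [[-0.335,0.632,0.333,0,0,0,0.6],[-0.335,0.632,0.333,0,0,0,0.6],[-0.335,0.632,0.333,0,0,0,0.6],[-0.335,0.632,0.333,0,0,0,0.6],[-0.335,0.632,0.333,0,0,0,0.6]],
])

```text
t: 20.07
ee_pos: [0.5953, 0.0354, 0.161]
tool_rot: [-179.9, -0.2, 158.2]
ft_force: [0.8, -0.3, 0.6]
finger_gap: 0.0342
finger_force: 0.0
```

```bash
python3 - <<'E'
from h import *
plan([(.5955,.0355,.110,158.2)])
E
```

```text
now 20.0667 [0.5953 0.0354 0.161 ] [-179.92   -0.18  158.22] gap 0.0342 F [ 0.8 -0.3  0.6]
(0.5955, 0.0355, 0.11, 158.2) -> [-0.001, 0.001, 0.425] wz 0.0 rows>= 1.2
```

servo_tool([
  [[0,0,0.15,0,0,0,0.6],[0,0,0.28,0,0,0,0.6],[0,0,0.35,0,0,0,0.6],[0,0,0.41,0,0,0,0.6],[0,0,0.41,0,0,0,1],[0,0,0.41,0,0,0,1],[0,0,0.41,0,0,0,1],[0,0,0.41,0,0,0,1],[0,0,0.41,0,0,0,1]],
], grip_force=70)

```text
t: 20.82
ee_pos: [0.5964, 0.0373, 0.1131]
tool_rot: [179.8, -0.0, 158.2]
ft_force: [1.3, 6.9, -6.0]
finger_gap: 0.0117
finger_force: 68.9
```

servo_tool([
  [[0,0,0,0,0,-0.06,1],[0,0,0,0,0,-0.12,1],[0,0,0,0,0,-0.18,1],[0,0,0,0,0,-0.24,1],[0,0,0,0,0,-0.3,1],[0,0,0,0,0,-0.36,1],[0,0,0,0,0,-0.42,1],[0,0,0,0,0,-0.48,1],[0,0,0,0,0,-0.54,1],[0,0,0,0,0,-0.556,1],[0,0,0,0,0,-0.556,1],[0,0,0,0,0,-0.556,1]],
])

```text
t: 21.82
ee_pos: [0.5955, 0.0368, 0.1139]
tool_rot: [179.8, 0.0, -151.8]
ft_force: [-2.4, 5.2, 0.1]
finger_gap: 0.0111
finger_force: 75.5
```

servo_tool([
  [[0,0,0,0,0,0,0.5],[0,0,0,0,0,0,0.5],[0,0,0,0,0,0,0.5],[0,0,-0.3,0,0,0,0.5],[0,0,-0.6,0,0,0,0.5],[0,0,-0.7,0,0,0,1],[0,0,-0.7,0,0,0,1]],
])

```text
t: 22.4
ee_pos: [0.5996, 0.0344, 0.2015]
tool_rot: [-179.6, 0.5, -151.8]
ft_force: [-0.2, 0.4, -0.1]
finger_gap: 0.0194
finger_force: 0.0
```

```bash
python3 - <<'E'
from h import *
plan([(.50,.031,.19,208.2),(.48,.029,.16,208.2),(.48,.0295,.125,208.2)])
E
```

```text
now 22.4 [0.5996 0.0344 0.2015] [-179.64    0.45 -151.75] gap 0.0194 F [-0.2  0.4 -0.1]
(0.5, 0.031, 0.19, 208.2) -> [0.745, 0.368, 0.096] wz 0.001 rows>= 2.4
(0.48, 0.029, 0.16, 208.2) -> [0.154, 0.064, 0.25] wz -0.0 rows>= 0.9
(0.48, 0.0295, 0.125, 208.2) -> [-0.002, 0.003, 0.292] wz -0.0 rows>= 0.8
```

servo_tool([
  [[0.745,0.368,0.096,0,0,0,1],[0.745,0.368,0.096,0,0,0,1],[0.745,0.368,0.096,0,0,0,1],[0.745,0.368,0.096,0,0,0,1]],
])

```text
t: 22.73
ee_pos: [0.4897, 0.0324, 0.1836]
tool_rot: [179.7, -0.5, -151.8]
ft_force: [0.6, 0.2, -0.1]
finger_gap: 0.0001
finger_force: 0.0
```

servo_tool([
  [[0.154,0.064,0.25,0,0,0,1],[0.154,0.064,0.25,0,0,0,1],[0.154,0.064,0.25,0,0,0,1],[0.154,0.064,0.25,0,0,0,1]],
])

```text
t: 23.07
ee_pos: [0.4789, 0.0294, 0.1558]
tool_rot: [-179.9, 0.1, -151.8]
ft_force: [0.1, -0.0, 0.2]
finger_gap: 0.0
finger_force: 0.0
```

```bash
python3 - <<'E'
from h import *
f=lambda x:cv2.resize(x[:,:,::-1],None,fx=5.3,fy=5.3,interpolation=cv2.INTER_CUBIC)
cv2.imwrite('pics/fin.png',np.hstack([f(cams.get_image('top')[165:240,220:295]),f(cams.get_image('side')[160:235,225:300])]))
plan([(.4805,.0295,.125,208.2),(.4805,.0295,.110,208.2)])
E
```

```text
now 23.1667 [0.4793 0.0294 0.1563] [-1.7987e+02  1.6000e-01 -1.5173e+02] gap -0.0001 F [-0.4  0.9  0.2]
(0.4805, 0.0295, 0.125, 208.2) -> [-0.009, -0.004, 0.261] wz 0.001 rows>= 0.8
(0.4805, 0.0295, 0.11, 208.2) -> [0.0, -0.0, 0.125] wz -0.0 rows>= 0.4
```

View pics/fin.png

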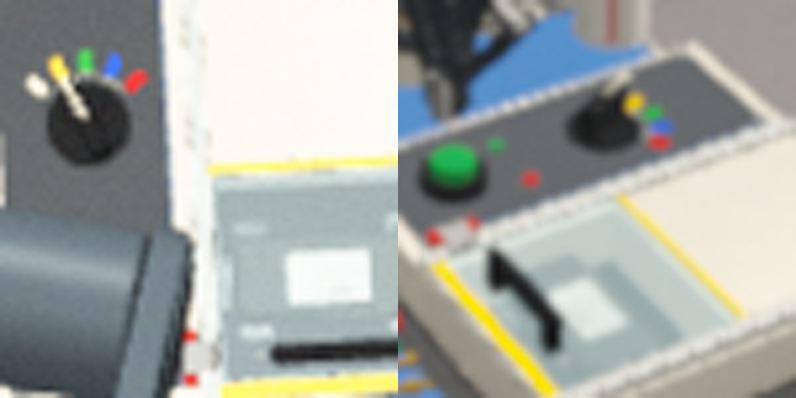

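The pointer is at the yellow mark, the cover is shut, and the label shows under it. I'll press start in small steps.

servo_tool([
  [[-0.009,-0.004,0.15,0,0,0,1],[-0.009,-0.004,0.3,0,0,0,1],[-0.009,-0.004,0.335,0,0,0,1],[-0.009,-0.004,0.37,0,0,0,1],[-0.009,-0.004,0.37,0,0,0,1],[-0.009,-0.004,0.37,0,0,0,1]],
])

```text
t: 23.67
ee_pos: [0.4806, 0.0295, 0.116]
tool_rot: [-179.8, 0.3, -151.7]
ft_force: [-5.8, 0.5, 36.0]
finger_gap: 0.0002
finger_force: 17.5
```

servo_tool([
  [[0,0,-0.025,0,0,0,1],[0,0,-0.025,0,0,0,1],[0,0,-0.025,0,0,0,1]],
])

```text
t: 23.92
ee_pos: [0.4806, 0.0295, 0.1164]
tool_rot: [-179.8, 0.2, -151.7]
ft_force: [-1.5, 0.4, 12.5]
finger_gap: 0.0001
finger_force: 6.2
```

servo_tool([
  [[0,0,-0.017,0,0,0,1],[0,0,-0.017,0,0,0,1],[0,0,-0.017,0,0,0,1]],
])

```text
t: 24.17
ee_pos: [0.4805, 0.0295, 0.1175]
tool_rot: [-179.8, 0.2, -151.7]
ft_force: [1.1, -0.7, 4.3]
finger_gap: 0.0002
finger_force: 2.1
```

servo_tool([
  [[0,0,-0.017,0,0,0,1],[0,0,-0.017,0,0,0,1],[0,0,-0.017,0,0,0,1]],
])

```text
t: 24.42
ee_pos: [0.4795, 0.0296, 0.1186]
tool_rot: [-179.9, 0.1, -151.7]
ft_force: [2.0, -0.4, 3.6]
finger_gap: -0.0003
finger_force: 1.8
```

servo_tool([
  [[0,0,-0.025,0,0,0,1],[0,0,-0.025,0,0,0,1],[0,0,-0.025,0,0,0,1]],
])

```text
t: 24.67
ee_pos: [0.4775, 0.03, 0.121]
tool_rot: [180.0, -0.1, -151.7]
ft_force: [1.6, -1.3, 2.4]
finger_gap: 0.0
finger_force: 1.1
```

The spring force went from about 5 N at a hard stop down to 2.4 N as I lifted, so the button was fully pressed. Retreating now.

servo_tool([
  [[0,0,-0.2,0,0,0,1],[0,0,-0.5,0,0,0,1],[0,0,-0.8,0,0,0,1],[0,0,-0.8,0,0,0,1],[0,0,-0.8,0,0,0,1],[0,0,-0.8,0,0,0,1]],
])

```text
t: 25.17
ee_pos: [0.4762, 0.0302, 0.2162]
tool_rot: [179.9, -0.2, -151.7]
ft_force: [0.4, -0.5, -0.2]
finger_gap: 0.0004
finger_force: 0.0
```

```bash
python3 - <<'E'
from h import *
plan([]); print(sign_off())
E
```

```text
now 25.1667 [0.4762 0.0302 0.2162] [ 1.7987e+02 -1.7000e-01 -1.5173e+02] gap 0.0004 F [ 0.4 -0.5 -0.2]
the job is handed in; nothing more can be done
None
```

The job is handed in at about 25 s, with no verdict returned: the adapter is flat in the nest, the cover is shut, the dial points at yellow, and start was pressed fully (judged by force) and released.

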